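# Pin the roller lift and hold its lever at the third step

### The arm

A 6-joint arm with a two-finger parallel gripper is mounted at the origin on the work surface. World frame = base frame: x ahead of the robot, y to its left, z up, the work surface at z = 0. Lengths are in m, angles in rad, forces in N, time in s.
With the tool pointing down it reaches from about 0.375 to 0.9 m from the base axis. Payload 3.1 kg.
Tool frame: the origin (TCP) lies on the centre line of the jaws, within the pads' length; the fingertips stand 25 mm ahead of it and the grasp point (between the pads) lies 6 mm ahead of it (manip.tip_extent is the distance from the TCP to the fingertips, in m); z points along the fingers, y is the line along which they close (so a half turn about z gives the same grasp; the last joint's range is limited). The gripper opens to 85 mm and grips with 20 to 120 N. Pads are 22 mm wide; open, the fingers measure 114 mm over their backs; the gripper's body (76 mm by 85 mm) begins 54 mm behind the grasp point. The pads swing forward as they close: fully open they stand 13 mm farther back than shut.
Start: joints at [-1.321, 0.527, 1.433, -0, 1.181, -0.178], TCP at [0.259, -0.569, 0.227] pointing down, gripper open.
Joint ranges: [-3.08, 3.08], [-0.75, 2.2], [0.22, 2.44], [-1.43, 4.57], [0, 2.65], [-2.85, 2.85]. Speed limits (rad/s): [2.79, 2.79, 3.14, 3.14, 3.14, 3.14].

### API

Orientations are given as a unit quaternion [x, y, z, w].
In Python, from station import readout, imaging, order, manip gives the robot as it stands.
- The arm moves only by the tool move_arm, never from a script. Its argument "rows" is a list of rows, each a list of 7 numbers: the turn, a rotation vector about the tool's x, y, z in degrees, then the shift along the tool's x, y, z in mm, then the closure, from 0 (fully open) to 1 (shut). A call has 1 to 12 rows; each row is the pose to reach, as a shift and turn from the pose commanded when the call began, along the tool's axes at that moment; what a row does not reach only later rows make up. A row lasts 1/12 s, in which the tool goes at most 41.7 mm and 7.16 degrees, less where a joint would pass 70% of its speed; a pose out of reach is approached as far as the arm can. A call with a gripper value outside its range is refused whole. The fingers move at their own pace and stop on an object; "squeeze" is the grip in N (left out, the last holds). Time passes only in rows, so rows that repeat a pose let the fingers close. It gives the time, the measured TCP pose, the force, the opening and the grip force at its end, in the units of the state.
- readout.sense(): the state, without advancing time (a new reading comes with each control period).
- imaging.snapshot(name): name is "scene" or "top" or "wrist"; returns a dict with "img" (400x640x3 uint8, red, green, blue), "z_map" (400x640 float32, m along the optical axis (not along the pixel's ray), 0 where there is no reading), "fovy" (degrees; the focal length in pixels is half the picture's height over the tangent of half this angle, whatever the lens; pixels are square), "cx", "cy" (the principal point, pixels), "rvec" (rotation vector, rad) and "tvec" (3), from world to camera coordinates, as OpenCV has them. Camera axes: x right, y down, z forward; pixel columns grow to the right and rows downward; lengths in m; the calibration is good to about 2 mm. The wrist camera is an equidistant fisheye: a pixel r from the principal point sees the ray r / f radians off the axis. A picture is of the moment at which its call begins.
- order.sign_off(): hands the job in; it is judged then, once.
The state is a dict: "t": time; "q": joint angles; "qd": joint speeds; "tau": joint torques, N m; "tcp_pos": TCP position; "tool_rot": TCP orientation; "force": force on the tool from outside, world axes, zero at the start; "ft_torque": the same for the moment, N m; "finger_gap": opening from 0.0 (shut) to 1.0 (fully open); "gripper_force": force on a finger pad.
Only numpy, scipy, OpenCV 4.12 (cv2) and the standard library are available. Lean on these libraries where they do the work, as an engineer would, in place of code of your own. Each camera call takes 0.05 s, during which the arm holds its last target. There are 200 camera calls.

### The job

Take the orange-handled pin out of its wooden stand and push it down through the blue fork and the lug of the roller lift until its collar sits flush on the fork. Then press the lift's red pad down with the fingertips, past the first two steps of the dial to the third (green mark), without running on to the red one, and finish there, still holding the pad down against its spring: do not let it come back up. Leave the other things on the table where they are.

Things in the scene. Friction and masses are not known exactly. Their poses are not given: they have to be found in the camera images.
- pin: loose headed pin, 80 g, upright in pin_stand at the start. Origin: centre of the underside of its steel collar; z up along the pin. Below: round shank 12 mm thick, 60 mm long, tip chamfered to 7 mm. Above: collar 28 mm wide, 6 mm thick, then a round orange handle 18 mm thick, 6 to 42 mm above the origin (gripped 30 mm above the origin, the fingertips clear the collar)
- pin_stand: fixed wooden block 56 x 56 x 70 mm high with an upright 16 mm hole in the middle of its top; the pin hangs in it with its collar on the top. Origin: centre of its underside. It stands to the left or to the right of the lift
- lift: roller lift, fixed to the table, at another place and yaw each time. Base plate 120 (x) by 270 (y) mm, 8 mm thick; two white cheeks carry the rocker; a white dial disc is on their left (+y), the blue fork on the right (-y). Origin: on the table straight below the rocker's pivot; z up; the red pad is on its -x side, which faces the robot at yaw 0
- fork_hole (a point): centre of the hole's mouth on the fork's top face, 75 mm above the table, at x -20, y -150 mm in the lift's frame. The fork's top plate is 46 x 46 x 12 mm. The upright hole is 14.5 mm wide with a 2 mm chamfer and goes through top plate, lug and bottom plate, down to 17 mm above the table. Seated: the pin's collar lies on this face, its origin at this point
- catch: brass spring ball, 12 mm, inside the fork. Origin: its centre, about 35 mm above the table, 8 mm to the +x side of the hole's axis. It reaches into the hole: by its own weight the pin stops some 10 to 20 mm short of seated, and it takes a push of about 3 to 10 N to go home
- pivot (a point): centre of the rocker's hinge axle, 125 mm above the table, on the lift's z axis; the axle runs along the lift's y axis
- rocker (a joint): angle (rad) of the rocker: 0 at rest with the pad up, grows as the pad goes down, hard end 0.95. A spring always returns it to 0. The dial's steps (soft clicks) lie at 0.22 (yellow), 0.44 (yellow), 0.66 (green, the third) and 0.88 (red, too far); rest: black mark. Pressing takes about 6 N at first and 11 N at the third step, 2 N more past each step, less before it
- press_pad: red round press pad, 42 mm in diameter, on the rocker's end. Origin: on the rocker's bar 150 mm from the pivot; its z is the pad's normal
- pad_top (a point): centre of the pad's top face: 150 mm from the pivot along the rocker (towards the lift's -x) and 16 mm up along the pad's normal. The rocker's bar rises (0.35 - joint value) rad above level on the pad's side, so this point is 191 mm above the table at rest and 94 mm at the third step, where the pad leans 0.31 rad down towards the lift's -x
- screw_tray: open blue plastic tray, 80 x 80 x 35 mm high, loose. Origin: centre of its underside. To be left alone
- glue: white glue bottle with orange cap, 56 mm wide, 150 mm high, loose. Origin: centre of its underside. To be left alone
- mug: blue ceramic mug, 80 mm wide, 90 mm high, loose. Origin: centre of its underside. To be left alone
- wrench: steel wrench 180 mm long lying flat, loose. Origin: centre of its underside. To be left alone
- tape: yellow tape measure, 70 x 40 x 62 mm high, loose. Origin: centre of its underside. To be left alone
- flange: steel saw flange ring, 90 mm wide, 14 mm thick, lying flat, loose. Origin: centre of its underside. To be left alone
- push_stick: red plastic push stick, about 300 mm long, 12 mm thick, lying flat, loose. Origin: centre of its underside. To be left alone

How it is judged:
By the outcome, as a careful person would: the job done as asked, in the order asked, and still so for the second after the job is handed in, while the arm keeps its last pose, push and grip.
It also fails if it takes over 58 s, if anything falls off the work surface, if the arm or the gripper's body presses on something with over 40 N, if the wrist force passes 120 N, or if a joint passes its speed limit or range.

## Working session

There is one attempt and no reset: what is moved stays moved. The work goes in short steps, Python scripts to look and compute and a tool call to move; the robot and the scene stay as the last step left them, time stands still between calls to the robot, and variables do not carry over. Pictures are saved under pics/ and viewed, at most 10 in all, crops included, and the job is handed in when it is done.

Besides the shell and the picture viewer there is one more tool, called as name(argument=value, ...), one argument or row to a line, values as JSON. move_arm: Moves the arm, as the interface text tells. Its arguments: {"type":"object","properties":{"rows":{"type":"array"},"squeeze":{"type":"number"}},"required":["rows"]}

```bash
mkdir -p pics; ls; cat > h.py <<'E'
import numpy as np, cv2
from scipy.spatial.transform import Rotation as R
from station import readout, imaging, order, manip
def snap(n):
    s=imaging.snapshot(n); s['n']=n; s['f']=200/np.tan(np.radians(s['fovy'])/2)
    s['R']=cv2.Rodrigues(np.array(s['rvec'],float))[0]; s['t']=np.array(s['tvec'],float).ravel(); return s
def cloud(s):
    v,u=np.mgrid[0:400,0:640]; z=s['z_map']; x=(u-s['cx'])/s['f'];y=(v-s['cy'])/s['f']
    if s['n']=='wrist':
        r=np.hypot(x,y)+1e-9; k=np.tan(np.minimum(r,1.5))/r; x=x*k;y=y*k
    P=np.stack([x*z,y*z,z],-1)
    W=(P-s['t'])@s['R']; W[z<=0]=np.nan; return W
def ray(s,u,v):
    x=(u-s['cx'])/s['f'];y=(v-s['cy'])/s['f']
    d=np.array([x,y,1.])
    if s['n']=='wrist':
        r=np.hypot(x,y)+1e-9; d=np.array([x/r*np.sin(r),y/r*np.sin(r),np.cos(r)])
    return -s['R'].T@s['t'], s['R'].T@d
def onz(s,u,v,z):
    o,d=ray(s,u,v); return o+d*(z-o[2])/d[2]
def save(s,name): cv2.imwrite('pics/'+name,s['img'][:,:,::-1])
def tri(rs):
    A=0;b=0
    for o,d in rs:
        d=d/np.linalg.norm(d);M=np.eye(3)-np.outer(d,d);A=A+M;b=b+M@o
    return np.linalg.solve(A,b)
def tool(p):  # world vec/target TCP -> tool axes mm
    st=readout.sense(); return R.from_quat(st['tool_rot']).inv().apply(np.array(p)-st['tcp_pos'])*1000
E
python3 - <<'E'
from h import *
for n in('scene','top'):
    s=snap(n);save(s,n+'0.png');np.savez('/tmp/'+n,**s);print(n,s['fovy'],-s['R'].T@s['t'],s['R'][2])
s=readout.sense();print(s, manip.tip_extent, [x for x in dir(manip) if x[0]!='_'])
E
```

```text
pics
scene 43.33430623713073 [1.25698209 0.7709356  1.11924708] [-0.48803675 -0.53142895 -0.69238963]
top 51.130225842333545 [0.4477212  0.03942959 1.34543934] [ 0.07319666 -0.01105181 -0.99725629]
{'t': 0.1, 'q': array([-1.32151571e+00,  5.28411089e-01,  1.43377396e+00, -2.82507785e-05,
        1.18141790e+00, -1.78514185e-01]), 'qd': array([ 0.0015058 , -0.00208501, -0.00326163,  0.00069385, -0.00241632,
        0.00059665]), 'tau': array([-4.44195357e-04, -4.43304884e+01, -1.78586537e+01, -2.48854149e-04,
        3.89876237e-03, -4.95682428e-06]), 'tcp_pos': array([ 0.25913704, -0.56802233,  0.22610828]), 'tool_rot': array([ 9.77209402e-01,  2.12275231e-01, -4.86124546e-05, -1.00405797e-03]), 'force': array([ 0.74608854,  0.01180659, -0.13713678]), 'ft_torque': array([ 0.04624503,  0.02958588, -0.05092639]), 'gripper_force': 0.0, 'finger_gap': 1.002565726207525} 0.025 ['PlanningError', 'tip_extent']
```

View pics/scene0.png

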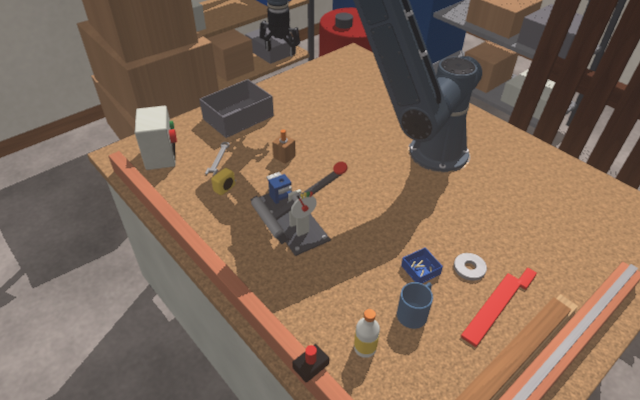

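View pics/top0.png

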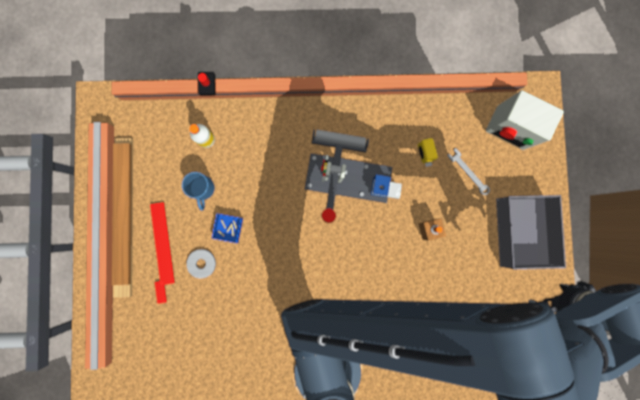

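The scene view shows the pin and stand at (284,140), the fork at (280,188) and the pad at (340,168). The top view shows the pin at about (437,228), the fork at (381,186) and the pad at (329,215).

```bash
python3 - <<'E'
from h import *
S={}
for n in('scene','top'):
    d=np.load('/tmp/'+n+'.npz'); S[n]={k:d[k] if d[k].shape else d[k].item() for k in d}
roi={'scene':{'pin':(120,165,265,305),'pad':(155,185,325,355),'fork':(168,210,262,298)},
     'top':{'pin':(210,245,415,450),'pad':(200,228,315,345),'fork':(165,210,365,410)}}
hs={'pin':((4,150,130),(14,255,255)),'pad':((0,150,60),(6,255,255)),'fork':((105,120,60),(125,255,255))}
C={}
for n in S:
    hsv=cv2.cvtColor(S[n]['img'],cv2.COLOR_RGB2HSV); W=cloud(S[n])
    for o,(a,b,c,d) in roi[n].items():
        m=cv2.inRange(hsv,*hs[o])
        if o=='pad': m|=cv2.inRange(hsv,(172,150,60),(180,255,255))
        k=np.zeros_like(m);k[a:b,c:d]=m[a:b,c:d]
        v,u=np.nonzero(k);P=W[v,u];C[n,o]=(u.mean(),v.mean())
        print(n,o,len(u),'px',u.mean().round(1),v.mean().round(1),'med',np.nanmedian(P,0).round(4),'min',np.nanmin(P,0).round(3),'max',np.nanmax(P,0).round(3))
for o in hs: print(o,'tri',tri([ray(S[n],*C[n,o]) for n in S]).round(4))
# stand top & fork top points from clouds
for n in S:
    W=cloud(S[n])
    for nm,(a,b,c,d),z0,z1 in (('standtop',roi[n]['pin'],.066,.074),('forktop',roi[n]['fork'],.071,.079)):
        P=W[a:b,c:d].reshape(-1,3);P=P[(P[:,2]>z0)&(P[:,2]<z1)]
        if len(P)>5: print(n,nm,len(P),P.mean(0).round(4),cv2.minAreaRect(P[:,:2].astype(np.float32)*1000))
for n,f in(('scene',5),('top',5)):
    a,b,c,d=(120,255,190,360) if n=='scene' else (120,250,295,455)
    cv2.imwrite(f'pics/{n}c.png',cv2.resize(S[n]['img'][a:b,c:d,::-1],None,fx=4.5,fy=4.5,interpolation=cv2.INTER_CUBIC))
E
```

```text
scene pin 17 px 282.3 131.8 med [ 0.4386 -0.337   0.1082] min [ 0.339 -0.451 -0.   ] max [ 0.446 -0.326  0.115]
scene pad 125 px 340.0 167.5 med [ 0.4849 -0.005   0.1907] min [ 0.466 -0.023  0.179] max [0.502 0.01  0.199]
scene fork 135 px 278.9 181.3 med [ 0.5796 -0.178   0.0744] min [ 0.545 -0.202  0.029] max [ 0.606 -0.155  0.08 ]
top pin 81 px 435.2 228.6 med [ 0.4342 -0.3347  0.0715] min [ 0.41  -0.362  0.065] max [ 0.461 -0.306  0.116]
top pad 138 px 328.3 214.9 med [ 0.4814 -0.0092  0.1931] min [ 0.465 -0.026  0.183] max [0.501 0.008 0.2  ]
top fork 271 px 380.9 184.1 med [ 0.5759 -0.1786  0.0749] min [ 0.544 -0.204  0.006] max [ 0.615 -0.153  0.083]
pin tri [ 0.4376 -0.33    0.11  ]
pad tri [ 0.4816 -0.0094  0.1862]
fork tri [ 0.5755 -0.1788  0.0721]
scene standtop 121 [ 0.4377 -0.3324  0.0696] ((436.01763916015625, -337.29022216796875), (60.90873336791992, 60.063018798828125), 13.015294075012207)
scene forktop 182 [ 0.5765 -0.1796  0.0744] ((575.1398315429688, -179.95228576660156), (51.84862518310547, 59.45363235473633), 75.1510238647461)
top standtop 250 [ 0.4351 -0.3357  0.0701] ((434.7952575683594, -337.1324768066406), (55.85170364379883, 57.4732780456543), 12.069676399230957)
top forktop 229 [ 0.5739 -0.1796  0.0752] ((573.6450805664062, -179.95639038085938), (45.84756851196289, 57.84684753417969), 77.64229583740234)
```

View pics/topc.png

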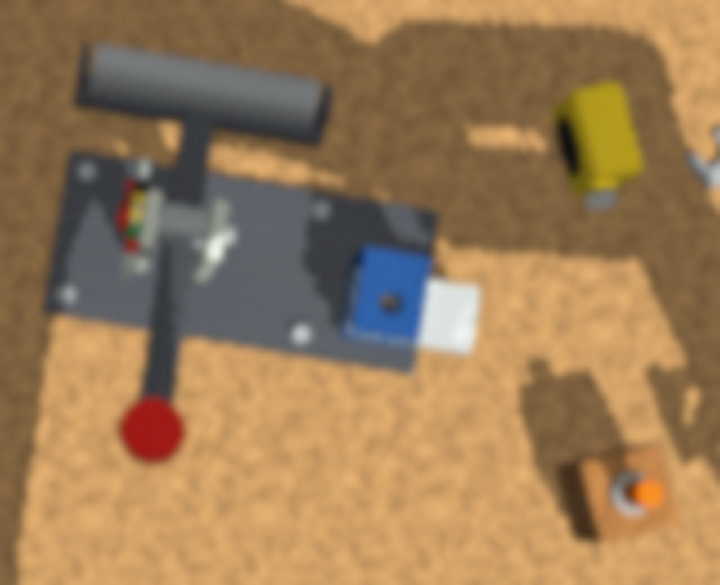

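View pics/scenec.png

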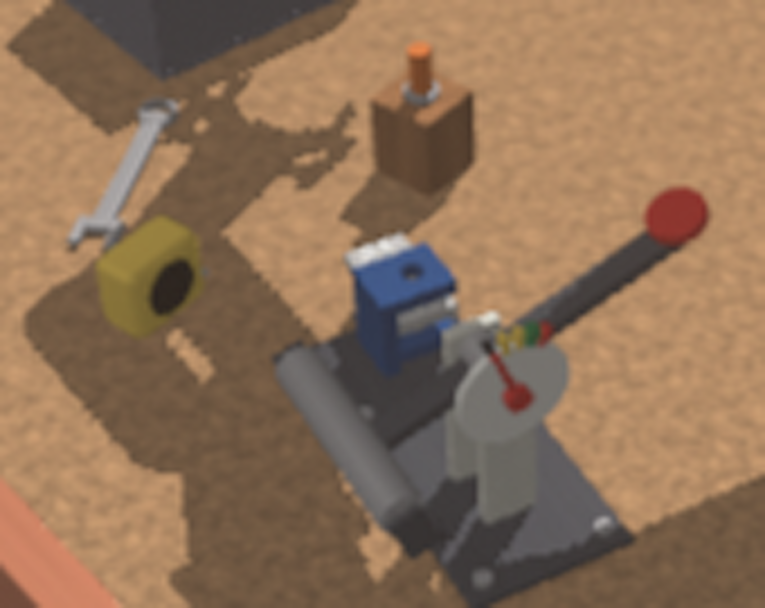

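```bash
python3 - <<'E'
from h import *
S={}
for n in('scene','top'):
    d=np.load('/tmp/'+n+'.npz'); S[n]={k:d[k] if d[k].shape else d[k].item() for k in d}
px={'hole':((281.8,180.4),(381.7,186.9),.075),'pintop':((283.1,131.2),(439.2,229.3),.112),'collar':((283.6,140.6),(434.8,229.3),.073)}
for o,(a,b,z) in px.items():
    print(o,tri([ray(S['scene'],*a),ray(S['top'],*b)]).round(4),onz(S['scene'],*a,z).round(4),onz(S['top'],*b,z).round(4))
W=cloud(S['top']); print('white tab',np.round([W[190,391+i] for i in range(0,12,3)],3))
hole=(onz(S['scene'],281.8,180.4,.075)+onz(S['top'],381.7,186.9,.075))/2; pad=np.array([.4822,-.009])
w=pad-hole[:2]; yaw=np.arctan2(w[1],w[0])-np.arctan2(150,-115.4); print('yaw',np.degrees(yaw),np.linalg.norm(w))
q=R.from_quat(readout.sense()['tool_rot']); print(q.as_matrix().round(3))
print('to above pin',tool([.436,-.3355,.18]))
E
```

```text
hole [ 0.5658 -0.18    0.0701] [ 0.5681 -0.1742  0.075 ] [ 0.5664 -0.1803  0.075 ]
pintop [ 0.4321 -0.3399  0.1056] [ 0.4367 -0.3318  0.112 ] [ 0.433  -0.3389  0.112 ]
collar [ 0.4323 -0.3387  0.0667] [ 0.4368 -0.3314  0.073 ] [ 0.4329 -0.3374  0.073 ]
white tab [[ 0.558 -0.212  0.054]
 [ 0.558 -0.222  0.054]
 [ 0.558 -0.231  0.054]
 [ 0.557 -0.24   0.055]]
yaw -10.749980339434588 0.18850389205287935
[[ 0.91   0.415 -0.001]
 [ 0.415 -0.91   0.002]
 [ 0.    -0.002 -1.   ]]
to above pin [ 257.37618246 -138.09920826   46.46748366]
```

move_arm(
  rows=[
    [0,0,0,240,-130,0,0],
    [0,0,0,240,-130,0,0],
    [0,0,0,240,-130,0,0],
    [0,0,0,240,-130,0,0],
    [0,0,0,240,-130,0,0],
    [0,0,0,240,-130,0,0],
    [0,0,0,240,-130,0,0],
    [0,0,0,240,-130,20,0],
    [0,0,0,240,-130,20,0],
    [0,0,0,240,-130,20,0],
  ],
)

```text
t: 0.93
tcp_pos: [0.4232, -0.3498, 0.2061]
tool_rot: [0.977, 0.213, -0.001, -0.001]
force: [-0.3, -0.8, 0.5]
finger_gap: 0.999
gripper_force: 0.0
```

```bash
python3 - <<'E'
from h import *
s=snap('wrist');save(s,'w1.png');np.savez('/tmp/w1',**s);st=readout.sense();print(st['t'],st['tcp_pos'],-s['R'].T@s['t'],s['R'][2],s['fovy'])
s=snap('scene');np.savez('/tmp/s1',**s)
E
```

```text
0.9833 [ 0.42340915 -0.35094219  0.20677295] [ 0.49216593 -0.3187811   0.35336295] [-0.26873309 -0.11916569 -0.95581487] 65.70646984690485
```

View pics/w1.png

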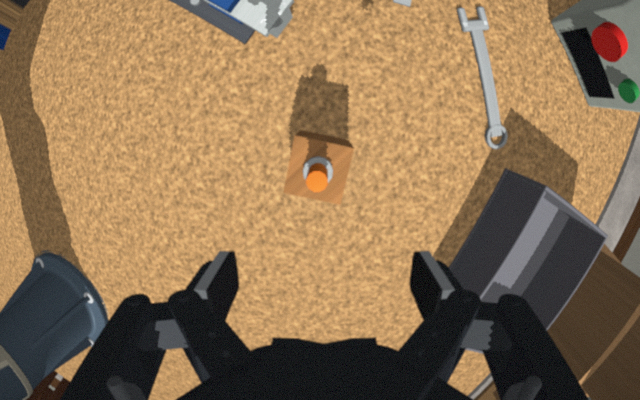

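The wrist view shows the handle top at about (317,182), the collar at (317,168), and the stand's top as a diamond around it.

```bash
cat >> h.py <<'E'
def load(p):
    d=np.load(p); return {k:d[k] if d[k].shape else d[k].item() for k in d}
def orange(s,box):
    a,b,c,d=box; h=cv2.cvtColor(s['img'],cv2.COLOR_RGB2HSV); m=cv2.inRange(h,(4,210,190),(15,255,255)); k=0*m;k[a:b,c:d]=m[a:b,c:d]; return k
E
python3 - <<'E'
from h import *
s=load('/tmp/w1.npz'); k=orange(s,(140,210,280,360)); v,u=np.nonzero(k)
W=cloud(s); P=W[v,u]; print(len(u),u.mean(),v.mean(),u.min(),u.max(),v.min(),v.max())
t=P[P[:,2]>.106]; print('top face',len(t),t.mean(0).round(4),np.ptp(t,0).round(4))
Q=W[125:215,280:360].reshape(-1,3); Q=Q[(Q[:,2]>.066)&(Q[:,2]<.0735)]
print('stand',Q.mean(0).round(4),cv2.minAreaRect((Q[:,:2]*1000).astype(np.float32)))
# handle-top disc center: lower part of blob (circle)
c,r=cv2.minEnclosingCircle(np.stack([u,v],1)[v>174].astype(np.float32)); print(c,r,onz(s,*c,.112).round(4))
T=load('/tmp/top.npz');k=orange(T,(215,245,425,450));v2,u2=np.nonzero(k);print('top px',len(u2),u2.mean(),v2.mean(),onz(T,u2.mean(),v2.mean(),.107).round(4))
print('tri',tri([ray(s,u.mean(),v.mean()),ray(T,u2.mean(),v2.mean())]).round(4))
E
```

```text
<stdin>:3: RuntimeWarning: Mean of empty slice.
  ret = ret.dtype.type(ret / rcount)
Traceback (most recent call last):
ValueError: zero-size array to reduction operation minimum which has no identity
```

```bash
sed -i 's/(4,210,190),(15/(4,190,200),(18/' h.py; cat > m.py <<'E'
from h import *
s=load('/tmp/w1.npz'); print(cv2.cvtColor(s['img'],cv2.COLOR_RGB2HSV)[182,317]); k=orange(s,(140,210,280,360)); v,u=np.nonzero(k)
W=cloud(s); P=W[v,u]; print(len(u),u.mean(),v.mean(),u.min(),u.max(),v.min(),v.max())
t=P[P[:,2]>.106]; print('top face',len(t),t.mean(0).round(4),np.ptp(t,0).round(4))
Q=W[125:215,280:360].reshape(-1,3); Q=Q[(Q[:,2]>.066)&(Q[:,2]<.0735)]
print('stand',Q.mean(0).round(4),cv2.minAreaRect((Q[:,:2]*1000).astype(np.float32)))
c,r=cv2.minEnclosingCircle(np.stack([u,v],1)[v>174].astype(np.float32)); print(c,r,onz(s,*c,.112).round(4))
T=load('/tmp/top.npz');k=orange(T,(215,245,425,450));v2,u2=np.nonzero(k);print('top px',len(u2),u2.mean(),v2.mean(),onz(T,u2.mean(),v2.mean(),.107).round(4))
print('tri',tri([ray(s,u.mean(),v.mean()),ray(T,u2.mean(),v2.mean())]).round(4))
E
python3 m.py
```

```text
[ 14 192 246]
253 316.30434782608694 179.21343873517787 307 325 171 190
top face 250 [ 0.4369 -0.3364  0.1124] [0.0165 0.0154 0.0055]
stand [ 0.4374 -0.3365  0.0704] ((435.6790466308594, -337.1067810058594), (56.90721893310547, 57.0749397277832), 12.466904640197754)
(316.5, 180.5) 10.12432861328125 [ 0.4359 -0.3371  0.112 ]
top px 22 439.09090909090907 229.0909090909091 [ 0.4336 -0.3401  0.107 ]
tri [ 0.4349 -0.3379  0.1098]
```

move_arm(
  rows=[
    [0,0,0,17.6,-7.5,20,0.2],
    [0,0,0,17.6,-7.5,50,0.2],
    [0,0,0,17.6,-7.5,80,0.2],
    [0,0,0,17.6,-7.5,101,0.2],
    [0,0,0,17.6,-7.5,101,0.2],
    [0,0,0,17.6,-7.5,101,1],
    [0,0,0,17.6,-7.5,101,1],
    [0,0,0,17.6,-7.5,101,1],
    [0,0,0,17.6,-7.5,101,1],
    [0,0,0,17.6,-7.5,101,1],
    [0,0,0,17.6,-7.5,101,1],
    [0,0,0,17.6,-7.5,101,1],
  ],
  squeeze=50,
)

```text
t: 2.03
tcp_pos: [0.4367, -0.336, 0.1083]
tool_rot: [0.977, 0.212, 0.0, -0.0]
force: [-1.1, 4.0, 11.3]
finger_gap: 0.001
gripper_force: 5.2
```

```bash
python3 - <<'E'
from h import *
st=readout.sense();print(st['t'],st['tcp_pos'],st['force'],st['finger_gap'],st['gripper_force'])
a=snap('wrist');b=snap('scene')
A=cv2.resize(a['img'][120:340,200:440],None,fx=1.6,fy=1.6);B=cv2.resize(b['img'][90:190,230:339],None,fx=3.52,fy=3.52,interpolation=cv2.INTER_CUBIC)
h=min(len(A),len(B));cv2.imwrite('pics/g1.png',np.hstack([A[:h],B[:h]])[:,:,::-1])
E
```

```text
2.0333 [ 0.43666668 -0.3359813   0.10826868] [-1.0815095   3.96921259 11.34957632] 0.0013071058845502898 5.200287485195076
```

View pics/g1.png

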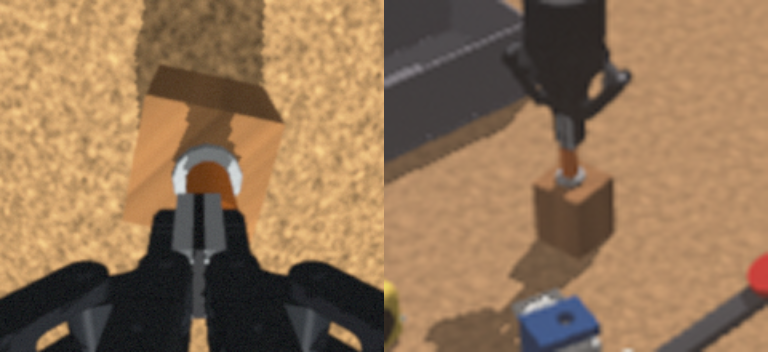

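The fingers are shut and the handle is showing below and beside them, so the grasp missed. I'll measure where the fingertips are relative to the handle.

```bash
python3 - <<'E'
from h import *
np.set_printoptions(suppress=True)
a=snap('wrist');b=snap('scene')
np.savez('/tmp/w2',**a)
W=cloud(a);V=cloud(b)
f=lambda p:np.round(p*1000).astype(int).tolist()
def at(x,y): return int(120+y/1.6),int(200+x/1.6)
for nm,x,y in(('collarfront',207,158),('handle',207,175),('handle r',236,200),('tip L',185,200),('tip R',215,200),('tipL2',185,240),('tipR2',215,240)):
    print(nm,f(W[at(x,y)]))
for r in range(106,144,2): print(r,[f(V[r,c]) for c in (388-384 and 230+ (575-384)//4+0,)] , b['img'][r,230+(570-384)*10//35].tolist(), f(V[r,230+(570-384)*10//35]))
E
```

```text
collarfront [446, -335, 77]
handle [445, -335, 92]
handle r [444, -346, 103]
tip L [445, -327, 121]
tip R [449, -335, 122]
tipL2 [446, -328, 146]
tipR2 [449, -335, 146]
106 [[453, -335, 217]] [46, 42, 39] [441, -320, 220]
108 [[453, -337, 208]] [48, 42, 39] [442, -319, 213]
110 [[453, -337, 201]] [47, 41, 39] [450, -309, 214]
112 [[454, -336, 194]] [47, 42, 38] [441, -321, 196]
114 [[455, -335, 187]] [48, 43, 39] [449, -312, 197]
116 [[452, -340, 176]] [47, 42, 39] [446, -316, 186]
118 [[451, -342, 166]] [48, 41, 38] [448, -314, 180]
120 [[451, -343, 158]] [48, 43, 39] [444, -319, 167]
122 [[327, -515, 0]] [49, 43, 40] [444, -320, 159]
124 [[333, -507, -2]] [66, 61, 59] [440, -326, 146]
126 [[338, -501, -6]] [74, 70, 68] [439, -328, 136]
128 [[351, -485, 0]] [76, 72, 71] [440, -327, 129]
130 [[358, -476, -1]] [80, 76, 75] [440, -328, 121]
132 [[361, -471, -6]] [99, 80, 70] [441, -327, 113]
134 [[370, -460, -4]] [113, 68, 42] [437, -332, 100]
136 [[377, -451, -5]] [113, 68, 42] [440, -330, 95]
138 [[443, -360, 71]] [113, 69, 43] [439, -331, 85]
140 [[450, -350, 71]] [109, 82, 68] [437, -335, 74]
142 [[456, -343, 70]] [99, 90, 84] [440, -330, 69]
```

```bash
python3 - <<'E'
from h import *
for p in('w1','w2'):
    a=load(f'/tmp/{p}.npz');print(p,(-a['R'].T@a['t']).round(4),a['R'][2].round(3));W=cloud(a)
    for v in range(200,330,8):
        for c in ((225,425) if p=='w1' else (316,334)): print(v,c,a['img'][v,c],W[v,c].round(3),end='  ')
        print()
st=readout.sense();q=st['q'];print(q,st['tcp_pos'],st['t'])
E
```

```text
w1 [ 0.4922 -0.3188  0.3534] [-0.269 -0.119 -0.956]
200 225 [214 167 112] [ 0.34  -0.252 -0.001]  200 425 [185 145  98] [ 0.444 -0.476  0.002]  
208 225 [178 141  93] [ 0.331 -0.256  0.001]  208 425 [185 146  98] [ 0.435 -0.482  0.001]  
216 225 [214 167 112] [ 0.321 -0.259  0.001]  216 425 [182 139  92] [ 0.426 -0.488  0.001]  
224 225 [209 166 113] [ 0.31  -0.262  0.   ]  224 425 [223 175 117] [ 0.416 -0.494 -0.   ]  
232 225 [213 165 114] [ 0.299 -0.266 -0.   ]  232 425 [200 159 105] [ 0.407 -0.499  0.001]  
240 225 [173 137  90] [ 0.289 -0.269  0.001]  240 425 [190 149 101] [ 0.397 -0.505  0.001]  
248 225 [204 160 108] [ 0.278 -0.273  0.001]  248 425 [210 165 111] [ 0.387 -0.512  0.   ]  
256 225 [75 78 79] [ 0.415 -0.304  0.233]  256 425 [83 88 91] [ 0.453 -0.386  0.234]  
264 225 [20 20 23] [ 0.416 -0.306  0.24 ]  264 425 [26 27 27] [ 0.452 -0.384  0.241]  
272 225 [27 27 24] [ 0.413 -0.308  0.241]  272 425 [24 18 18] [ 0.45  -0.384  0.244]  
280 225 [22 18 17] [ 0.411 -0.309  0.244]  280 425 [23 28 25] [ 0.447 -0.386  0.245]  
288 225 [22 22 23] [ 0.408 -0.31   0.245]  288 42
[... 1486 characters left out ...]
13 16 19] [ 0.45  -0.334  0.155]  
288 316 [23 28 26] [ 0.447 -0.328  0.162]  288 334 [25 25 29] [ 0.45  -0.334  0.161]  
296 316 [26 23 24] [ 0.447 -0.328  0.165]  296 334 [16 17 19] [ 0.45  -0.334  0.166]  
304 316 [28 30 32] [ 0.443 -0.33   0.165]  304 334 [18 23 27] [ 0.45  -0.334  0.171]  
312 316 [42 43 50] [ 0.437 -0.332  0.162]  312 334 [15 22 21] [ 0.448 -0.335  0.172]  
320 316 [45 43 52] [ 0.434 -0.334  0.162]  320 334 [22 25 28] [ 0.437 -0.34   0.162]  
328 316 [27 31 37] [ 0.43  -0.336  0.161]  328 334 [16 19 19] [ 0.432 -0.342  0.161]  
[-8.58891831e-01  5.98426435e-01  1.72380980e+00  7.79020382e-04
  8.19375009e-01  2.83530556e-01] [ 0.43665387 -0.33588765  0.1082353 ] 2.2333
```

The wrist depth, the scene depth and the 11 N contact all agree. When shut, the fingertips stand about 4 mm above the reported TCP height, roughly 29 mm higher than stated, and x and y are right. I'll lift, open and go about 27 mm deeper.

move_arm(
  rows=[
    [0,0,0,0,0,-20,0.3],
    [0,0,0,0,0,-20,0.3],
    [0,0,0,0,0,-20,0.3],
    [0,0,0,0,0,-20,0.3],
    [0,0,0,0,0,-20,0.3],
    [0,0,0,0,0,-20,0.3],
    [0,0,0,0,0,-5,0.3],
    [0,0,0,0,0,10,0.3],
  ],
)

```text
t: 2.9
tcp_pos: [0.4371, -0.3372, 0.0959]
tool_rot: [0.977, 0.212, 0.0, 0.001]
force: [0.0, -0.5, -0.5]
finger_gap: 0.701
gripper_force: 0.0
```

move_arm(
  rows=[
    [0,0,0,0,0,10,0.3],
    [0,0,0,0,0,17,0.3],
    [0,0,0,0,0,17,0.3],
    [0,0,0,0,0,17,1],
    [0,0,0,0,0,17,1],
    [0,0,0,0,0,17,1],
    [0,0,0,0,0,17,1],
    [0,0,0,0,0,17,1],
    [0,0,0,0,0,17,1],
  ],
  squeeze=50,
)

```text
t: 3.65
tcp_pos: [0.4371, -0.3372, 0.0798]
tool_rot: [0.977, 0.212, 0.0, 0.001]
force: [0.9, 0.5, 4.1]
finger_gap: 0.191
gripper_force: 48.8
```

move_arm(
  rows=[
    [0,0,0,0,0,-15,1],
    [0,0,0,0,0,-45,1],
    [0,0,0,0,0,-80,1],
    [0,0,0,0,0,-100,1],
    [0,0,0,0,0,-100,1],
    [0,0,0,30,-17,-100,1],
    [0,0,0,62,-34,-100,1],
    [0,0,0,95,-52,-100,1],
    [0,0,0,95,-52,-100,1],
    [0,0,0,95,-52,-100,1],
    [0,0,0,95,-52,-100,1],
  ],
)

```text
t: 4.57
tcp_pos: [0.501, -0.2496, 0.1782]
tool_rot: [0.977, 0.213, -0.001, -0.0]
force: [0.2, -0.0, -0.9]
finger_gap: 0.189
gripper_force: 49.3
```

```bash
python3 - <<'E'
from h import *
st=readout.sense();print(st['t'],st['tcp_pos'],st['force'],st['finger_gap'])
a=snap('wrist');np.savez('/tmp/w3',**a)
b=snap('scene');np.savez('/tmp/s3',**b)
A=a['img'];B=cv2.resize(b['img'][90:210,230:360],None,fx=3.33,fy=3.33,interpolation=cv2.INTER_CUBIC)[:400]
W=cloud(a);hsv=cv2.cvtColor(A,cv2.COLOR_RGB2HSV);m=cv2.inRange(hsv,(105,120,50),(125,255,255))>0
m&=(W[...,2]>.07)&(W[...,2]<.08);P=W[m];print('forktop',len(P),P.mean(0),cv2.minAreaRect((P[:,:2]*1000).astype(np.float32)))
v,u=np.nonzero(m);print(u.min(),u.max(),v.min(),v.max())
cv2.imwrite('pics/w3.png',np.hstack([A[:,100:460],B])[:,:,::-1])
E
```

```text
4.5667 [ 0.50097757 -0.24957116  0.17819673] [ 0.21614511 -0.00828593 -0.949926  ] 0.18941103751121363
forktop 3747 [ 0.57525636 -0.17987438  0.07541653] ((574.8497924804688, -179.58651733398438), (46.43567657470703, 58.15428924560547), 78.51931762695312)
241 327 39 126
```

View pics/w3.png

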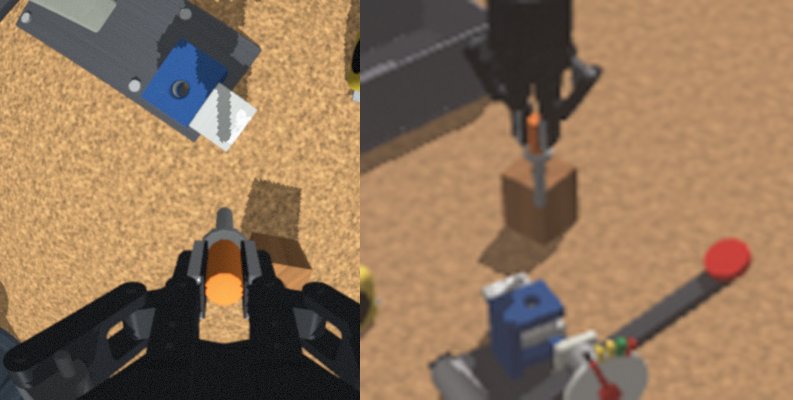

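The wrist view shows the fork hole at about (280,89). The pin is held with its handle top at (324,290) and its tip at (324,210). In the scene view it hangs upright below the fingers.

```bash
cat > hole.py <<'E'
from h import *
def hole(a,c,rad=16):
    g=cv2.cvtColor(a['img'],cv2.COLOR_RGB2HSV);u0,v0=c
    v,u=np.mgrid[0:400,0:640];m=((u-u0)**2+(v-v0)**2<rad**2)&((g[...,1]<120)|(g[...,2]<75))
    n,l,s,ct=cv2.connectedComponentsWithStats(m.astype(np.uint8));i=1+np.argmax(s[1:,4]);return s[i],ct[i],onz(a,*ct[i],.075)
E
python3 - <<'E'
from hole import *
a=load('/tmp/w3.npz');print(hole(a,(280,89)))
T=load('/tmp/top.npz');print(hole(T,(381,186),5))
W=cloud(a)
P=W[190:310,280:370].reshape(-1,3);d=np.hypot(P[:,0]-.501,P[:,1]+.2496)
for z0,z1 in((.105,.125),(.125,.16),(.163,.17),(.172,.2),(.2,.207),(.207,.22)):
    k=(d<.03)&(P[:,2]>z0)&(P[:,2]<z1);
    if k.sum()>3: print(z0,k.sum(),P[k].mean(0).round(4),P[k].min(0).round(4),P[k].max(0).round(4))
k=orange(a,(230,320,290,360));v,u=np.nonzero(k);Q=W[v,u];Q=Q[Q[:,2]>np.nanmax(Q[:,2])-.003];print('handle top',len(Q),Q.mean(0).round(4),np.nanmax(Q[:,2]))
E
```

```text
(array([272,  80,  17,  18, 185], dtype=int32), array([279.71351351,  88.19459459]), array([ 0.56897513, -0.17938931,  0.075     ]))
(array([379, 185,   5,   4,  14], dtype=int32), array([380.78571429, 186.64285714]), array([ 0.56726396, -0.17751354,  0.075     ]))
0.105 87 [ 0.5039 -0.2482  0.1188] [ 0.4996 -0.2546  0.1121] [ 0.5059 -0.2442  0.125 ]
0.125 222 [ 0.5041 -0.2482  0.1377] [ 0.499  -0.2549  0.1254] [ 0.5062 -0.2441  0.1502]
0.163 16 [ 0.5102 -0.2449  0.1694] [ 0.5042 -0.2589  0.1686] [ 0.5133 -0.2377  0.1699]
0.172 1802 [ 0.5081 -0.2464  0.187 ] [ 0.4986 -0.266   0.172 ] [ 0.518  -0.2272  0.2   ]
0.2 631 [ 0.5087 -0.2465  0.2037] [ 0.4989 -0.2652  0.2   ] [ 0.518  -0.2281  0.207 ]
0.207 2028 [ 0.5043 -0.2481  0.2121] [ 0.4883 -0.2644  0.207 ] [ 0.5181 -0.2287  0.22  ]
handle top 63 [ 0.5045 -0.2476  0.2106] 0.21185852501011035
```

move_arm(
  rows=[
    [0,0,0,30,-12,0,1],
    [0,0,0,60,-24,0,1],
    [0,0,0,92,-36,0,1],
    [0,0,0,92,-36,0,1],
    [0,0,0,92,-36,0,1],
    [0,0,0,92,-36,20,1],
    [0,0,0,92,-36,20,1],
    [0,0,0,92,-36,20,1],
    [0,0,0,92,-36,20,1],
  ],
)

```text
t: 5.42
tcp_pos: [0.5696, -0.1802, 0.1592]
tool_rot: [0.977, 0.211, -0.0, -0.0]
force: [0.0, 0.0, -0.4]
finger_gap: 0.193
gripper_force: 49.3
```

```bash
python3 - <<'E'
from hole import *
from scipy.optimize import least_squares
st=readout.sense();print(st['t'],st['tcp_pos'],st['force'],st['finger_gap'])
a=snap('wrist');np.savez('/tmp/w4',**a);b=snap('scene');c=snap('top')
W=cloud(a);tc=st['tcp_pos']
P=W.reshape(-1,3);d=np.hypot(P[:,0]-tc[0],P[:,1]-tc[1])
for z0,z1 in((.100,.115),(.115,.13),(.13,.142)):
    k=(d<.014)&(P[:,2]>z0)&(P[:,2]<z1);Q=P[k,:2]
    r=least_squares(lambda x:np.hypot(*(Q-x).T)-.006,tc[:2],loss='soft_l1',f_scale=.001).x;print('shank',z0,k.sum(),r.round(4),(r-tc[:2]).round(4))
A=cv2.resize(a['img'][170:290,260:390],None,fx=3,fy=3,interpolation=cv2.INTER_CUBIC);B=cv2.resize(b['img'][120:210,240:340],None,fx=4,fy=4,interpolation=cv2.INTER_CUBIC)
cv2.imwrite('pics/w4.png',np.hstack([A,B])[:,:,::-1] if len(A)==len(B) else np.hstack([A[:360],B[:360]])[:,:,::-1])
E
```

```text
5.4167 [ 0.56958438 -0.18021524  0.15919044] [ 0.02754485  0.01177804 -0.39177765] 0.19337687840731374
shank 0.1 119 [ 0.5681 -0.1809] [-0.0015 -0.0007]
shank 0.115 138 [ 0.5681 -0.1809] [-0.0015 -0.0007]
shank 0.13 6 [ 0.5681 -0.1807] [-0.0015 -0.0005]
```

View pics/w4.png

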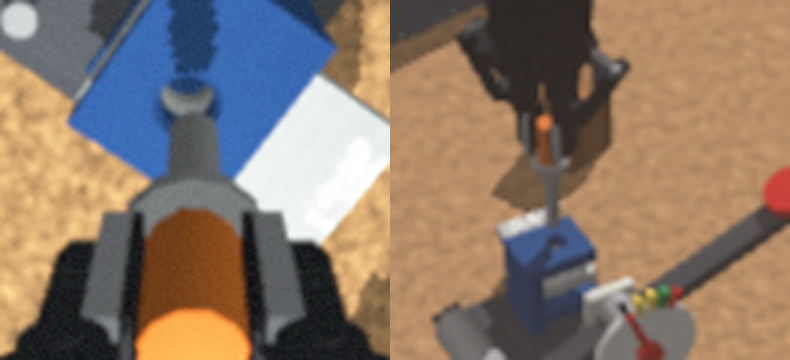

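The wrist crop shows the pin tip just in front of the hole's mouth, which spans crop u 157–217 with its top edge at v 75. The scene crop shows the pin upright over the fork.

```bash
python3 - <<'E'
from hole import *
a=load('/tmp/w4.npz')
W=cloud(a); f=lambda x,y:((x+.5)/3-.5+260,(y+.5)/3-.5+170)
L=onz(a,*f(157,100),.075);Rr=onz(a,*f(217,100),.075);t=onz(a,*f(187,75),.075)
print(L,Rr,np.linalg.norm(L-Rr),t)
x=np.array([.91,.415]); print('centre from top edge', t[:2]-x*.00925,'mid LR',(L+Rr)[:2]/2)
# fork top-plane depth check and hole rim from depth (pixels below .072)
m=(W[...,2]<.072);v,u=np.mgrid[0:400,0:640];k=m&(abs(u-322)<13)&(v>190)&(v<215);print('deep px',k.sum(),u[k].mean() if k.any() else 0, v[k].min() if k.any() else 0)
h=np.array([t[0]-x[0]*.00925,t[1]-x[1]*.00925]);dp=h-np.array([.5681,-.1809]);print('shift xy',dp,'tool',dp@x*1000,dp@np.array([.415,-.91])*1000)
E
```

```text
[ 0.56671282 -0.17113181  0.075     ] [ 0.57321487 -0.1854308   0.075     ] 0.015707887113722424 [ 0.57617492 -0.17547443  0.075     ]
centre from top edge [ 0.56775742 -0.17931318] mid LR [ 0.56996385 -0.17828131]
deep px 195 321.37948717948717 196
shift xy [-0.00034258  0.00158682] tool 0.3467861651666089 -1.5861767351558136
```

move_arm(
  rows=[
    [0,0,0,1.4,-1.3,0,1],
    [0,0,0,1.4,-1.3,0,1],
    [0,0,0,1.4,-1.3,8,1],
    [0,0,0,1.4,-1.3,12,1],
    [0,0,0,1.4,-1.3,16,1],
    [0,0,0,1.4,-1.3,20,1],
    [0,0,0,1.4,-1.3,22,1],
  ],
)

```text
t: 6.15
tcp_pos: [0.5706, -0.177, 0.136]
tool_rot: [0.977, 0.212, -0.001, -0.0]
force: [-0.2, 0.6, -0.5]
finger_gap: 0.193
gripper_force: 49.3
```

move_arm(
  rows=[
    [0,0,0,0,0,5,1],
    [0,0,0,0,0,10,1],
    [0,0,0,0,0,15,1],
    [0,0,0,0,0,20,1],
    [0,0,0,0,0,25,1],
    [0,0,0,0,0,30,1],
    [0,0,0,0,0,30,1],
  ],
)

```text
t: 6.73
tcp_pos: [0.5701, -0.1768, 0.1057]
tool_rot: [0.977, 0.212, -0.001, -0.001]
force: [0.1, 0.2, -0.8]
finger_gap: 0.19
gripper_force: 49.3
```

move_arm(
  rows=[
    [0,0,0,0,0,4,1],
    [0,0,0,0,0,8,1],
    [0,0,0,0,0,12,1],
    [0,0,0,0,0,16,1],
    [0,0,0,0,0,19,1],
    [0,0,0,0,0,21,1],
    [0,0,0,0,0,21,1],
  ],
)

```text
t: 7.32
tcp_pos: [0.5702, -0.1768, 0.0851]
tool_rot: [0.977, 0.212, -0.001, -0.001]
force: [-2.3, 0.3, -2.4]
finger_gap: 0.19
gripper_force: 49.1
```

move_arm(
  rows=[
    [0,0,0,0,0,2,1],
    [0,0,0,0,0,3,1],
    [0,0,0,0,0,4,1],
    [0,0,0,0,0,4,1],
  ],
)

```text
t: 7.65
tcp_pos: [0.5703, -0.1769, 0.0848]
tool_rot: [0.977, 0.212, -0.0, -0.0]
force: [-6.2, 2.8, 17.0]
finger_gap: 0.194
gripper_force: 51.2
```

move_arm(
  rows=[
    [0,0,0,0,0,-3,1],
    [0,0,0,0,0,-3,0.4],
    [0,0,0,0,0,-3,0.4],
    [0,0,0,0,0,-3,0.4],
    [0,0,0,0,0,-3,0.4],
    [0,0,0,0,0,-3,0.4],
    [0,0,0,0,0,-25,0.4],
    [0,0,0,0,0,-60,0.4],
    [0,0,0,0,0,-100,0.4],
    [0,0,0,0,0,-140,0.4],
    [0,0,0,0,0,-160,0.4],
    [0,0,0,0,0,-160,0.4],
  ],
)

```text
t: 8.65
tcp_pos: [0.5745, -0.1789, 0.2481]
tool_rot: [0.977, 0.212, 0.005, 0.004]
force: [0.7, -0.3, 0.8]
finger_gap: 0.6
gripper_force: 0.0
```

```bash
cat > pad.py <<'E'
from h import *
def red(s,box):
    a,b,c,d=box;h=cv2.cvtColor(s['img'],cv2.COLOR_RGB2HSV);m=cv2.inRange(h,(0,150,60),(7,255,255))|cv2.inRange(h,(170,150,60),(180,255,255));k=0*m;k[a:b,c:d]=m[a:b,c:d];return k
E
python3 - <<'E'
from pad import *
np.set_printoptions(suppress=True)
st=readout.sense();print(st['t'],st['tcp_pos'],st['force'],st['finger_gap'],st['q'])
a=snap('wrist');np.savez('/tmp/w5',**a);b=snap('scene');np.savez('/tmp/s5',**b);T=snap('top')
for n,s,box in(('wrist',a,(0,400,0,640)),('scene',b,(150,190,320,360)),('top',T,(200,228,315,345))):
    W=cloud(s);k=red(s,box)>0;P=W[k];P=P[np.isfinite(P[:,2])&(P[:,2]>.17)&(P[:,2]<.21)]
    if len(P): print(n,k.sum(),P.mean(0).round(4),np.median(P,0).round(4),np.ptp(P,0).round(3))
W=cloud(a);o=cv2.inRange(cv2.cvtColor(a['img'],cv2.COLOR_RGB2HSV),(4,170,90),(18,255,255))>0
P=W[o];P=P[(np.hypot(P[:,0]-.569,P[:,1]+.179)<.03)];t=P[P[:,2]>np.nanpercentile(P[:,2],90)-.003];print('pin top',len(P),t.mean(0))
A=cv2.resize(a['img'],None,fx=.6,fy=.6);B=cv2.resize(b['img'][130:230,250:360],None,fx=3.5,fy=3.5,interpolation=cv2.INTER_CUBIC)[:350]
A=np.vstack([A,np.zeros((110,384,3),np.uint8)]);cv2.imwrite('pics/w5.png',np.hstack([A,B])[:,:,::-1])
E
```

```text
8.65 [ 0.57454097 -0.17892153  0.24807934] [ 0.69428535 -0.27141254  0.80649502] 0.6000206639743115 [-0.48748416  0.46775973  1.47910059  0.00013621  1.18184713  0.65530106]
wrist 2263 [ 0.4867 -0.0114  0.191 ] [ 0.4856 -0.0115  0.1913] [0.177 0.041 0.029]
scene 135 [ 0.4848 -0.0062  0.1907] [ 0.4848 -0.0058  0.1909] [0.039 0.039 0.021]
top 165 [ 0.4815 -0.0097  0.1929] [ 0.4814 -0.0093  0.1929] [0.039 0.037 0.018]
pin top 318 [ 0.56988798 -0.17733027  0.11894369]
```

View pics/w5.png

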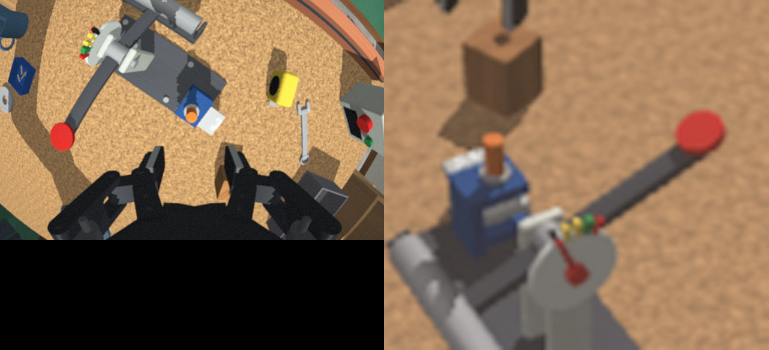

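The wrist and scene views show the pin seated in the fork with its collar on the blue plate. The stand is empty, the pad is up and the pointer is at rest. I'll double-check the collar height from depth while moving towards the pad with the fingers closing.

move_arm(
  rows=[
    [0,0,7,-2,-30,0,1],
    [0,0,14,-5,-65,0,1],
    [0,0,21,-7,-100,0,1],
    [0,0,28,-10,-135,0,1],
    [0,0,35,-12,-170,0,1],
    [0,0,35,-13,-192,0,1],
    [0,0,35,-13,-192,0,1],
    [0,0,35,-13,-192,0,1],
    [0,0,35,-13,-192,0,1],
    [0,0,35,-13,-192,0,1],
  ],
  squeeze=30,
)

```text
t: 9.63
tcp_pos: [0.4802, -0.0089, 0.2413]
tool_rot: [0.996, -0.092, -0.0, 0.0]
force: [-0.1, -0.2, -0.2]
finger_gap: -0.0
gripper_force: 0.0
```

```bash
cat > plan.py <<'E'
from pad import *
np.set_printoptions(suppress=True,precision=2)
yaw=np.radians(-10.4);O=np.array([.6164,-.0338,0]);L=R.from_euler('z',yaw)
def padtop(th):
    e=.35-th; return O+L.apply([-.15*np.cos(e)+.016*np.sin(e),0,.125+.15*np.sin(e)+.016*np.cos(e)])
E
python3 - <<'E'
from plan import *
a=load('/tmp/w5.npz');W=cloud(a);P=W.reshape(-1,3);d=np.hypot(P[:,0]-.5699,P[:,1]+.1775);hs=cv2.cvtColor(a['img'],cv2.COLOR_RGB2HSV).reshape(-1,3)
k=(d>.010)&(d<.014)&(P[:,2]>.06)&(P[:,2]<.1)&(hs[:,1]<80);print('collar z',k.sum(),np.percentile(P[k,2],[10,50,90]).round(4))
k=(d>.018)&(d<.024)&(hs[:,1]>120)&(hs[:,0]>100)&(P[:,2]>.065);print('fork z',k.sum(),np.percentile(P[k,2],[10,50,90]).round(4))
st=readout.sense();print(st['t'],st['tcp_pos'],st['q'],st['finger_gap']);q=R.from_quat(st['tool_rot']);print(q.as_matrix())
for s in('top','scene'):
    x=snap(s);k=red(x,(150,190,320,360) if s=='scene' else (195,230,310,345))
    Q=cloud(x)[k>0];print(s,np.nanmean(Q,0))
for th in(0,.1,.22,.44,.55,.66):
    t=.31*th/.66; tz=L.apply([np.sin(t),0,-np.cos(t)]); print(th,padtop(th).round(4),'tool mm',tool(padtop(th)+.004*tz),'tilt deg',np.degrees(t))
E
```

```text
collar z 169 [0.08 0.08 0.08]
fork z 534 [0.07 0.08 0.08]
9.6333 [ 0.48 -0.01  0.24] [-0.25  0.31  1.77 -0.    1.06  1.5 ] -0.00026510716527839096
[[ 0.98 -0.18 -0.  ]
 [-0.18 -0.98 -0.  ]
 [-0.    0.   -1.  ]]
top [nan nan nan]
scene [ 0.48 -0.01  0.19]
0 [ 0.48 -0.01  0.19] tool mm [ 3.   -0.23 54.12] tilt deg 0.0
0.1 [ 0.48 -0.01  0.18] tool mm [-2.76 -0.21 67.97] tilt deg 2.6911654013720483
0.22 [ 0.47 -0.01  0.16] tool mm [-7.82 -0.2  85.26] tilt deg 5.920563883018506
0.44 [ 0.47 -0.01  0.13] tool mm [-11.57  -0.19 118.05] tilt deg 11.841127766037012
0.55 [ 0.47 -0.01  0.11] tool mm [-10.73  -0.2  134.57] tilt deg 14.801409707546268
0.66 [ 0.47 -0.01  0.09] tool mm [ -8.07  -0.21 150.92] tilt deg 17.76169164905552<stdin>:8: RuntimeWarning: Mean of empty slice
```

move_arm(
  rows=[
    [0,0,0,3,0,25,1],
    [0,0,0,3,0,42,1],
    [0,0,0,3,0,50,1],
    [0,1,0,0,0,60,1],
    [0,2.7,0,-3,0,68,1],
    [0,4,0,-5,0,77,1],
    [0,6,0,-8,0,85,1],
    [0,6,0,-8,0,85,1],
  ],
)

```text
t: 10.4
tcp_pos: [0.4715, -0.007, 0.1571]
tool_rot: [0.994, -0.092, 0.053, 0.005]
force: [-2.3, 0.4, 8.8]
finger_gap: 0.001
gripper_force: 4.1
```

```bash
cat > ang.py <<'E'
from plan import *
import sys
st=readout.sense();print('t',st['t'],st['tcp_pos'].round(4),'F',st['force'],R.from_quat(st['tool_rot']).apply([0,0,1]).round(3))
tip=np.array(st['tcp_pos'])-.004*R.from_quat(st['tool_rot']).apply([0,0,1])
e=[(np.linalg.norm((padtop(t)-tip)[[2]]),t) for t in np.arange(0,.95,.005)];print('theta from tip z',min(e)[1])
# bar angle from depth: dark bar top points in lift frame
for n in('scene','wrist'):
    s=snap(n);P=L.inv().apply((cloud(s).reshape(-1,3)-O));hs=cv2.cvtColor(s['img'],cv2.COLOR_RGB2HSV).reshape(-1,3)
    k=(abs(P[:,1])<.012)&(P[:,0]<-.03)&(P[:,0]>-.115)&(P[:,2]>.04)&(P[:,2]<.2)&(hs[:,2]<110)
    if k.sum()>20:
        Q=P[k]
        for _ in range(4):
            c=np.polyfit(Q[:,0],Q[:,2],1);r=Q[:,2]-np.polyval(c,Q[:,0]);Q=Q[abs(r)<max(.004,1.5*r.std())]
        print(n,'bar',len(Q),'theta',round(.35+np.arctan(c[0]),3),'z at pivot',c[1].round(4))
    np.savez('/tmp/a_'+n,**s)
E
python3 ang.py
```

```text
t 10.4 [ 0.47 -0.01  0.16] F [-2.35  0.41  8.76] [ 0.1  -0.02 -0.99]
theta from tip z 0.215
scene bar 105 theta 0.219 z at pivot 0.1303
wrist bar 5545 theta 0.216 z at pivot 0.1315
```

```bash
python3 - <<'E'
from plan import *
def tcp(th): 
    t=.31*th/.66; return padtop(th)+.004*L.apply([np.sin(t),0,-np.cos(t)])
t0=.31*.22/.66;X=L.apply([np.cos(t0),0,np.sin(t0)]);Z=L.apply([np.sin(t0),0,-np.cos(t0)])
for th in(.3,.38,.44,.5,.55,.6,.64,.66,.68):
    d=(tcp(th)-tcp(.22))*1000;print(th,'tilt',np.degrees(.31*th/.66-t0),'x',d@X,'z',d@Z)
E
```

```text
0.3 tilt 2.152932321097639 x -3.4105095062490696 z 11.524604995437988
0.38 tilt 4.305864642195277 x -5.888631821023627 z 23.291257207070853
0.44 tilt 5.920563883018506 x -7.125131284021024 z 32.229832738504854
0.5 tilt 7.5352631238417365 x -7.8229361292471395 z 41.23002379605679
0.55 tilt 8.880845824527762 x -7.990840420718769 z 48.753859464049604
0.6 tilt 10.226428525213784 x -7.782053912490275 z 56.27913446038545
0.64 tilt 11.302894685762602 x -7.344005106369835 z 62.287729596897485
0.66 tilt 11.841127766037014 x -7.034825255147699 z 65.28484039192065
0.68 tilt 12.379360846311423 x -6.66568334439844 z 68.27555780961413
```

move_arm(
  rows=[
    [0,1,0,-1.7,0,6,1],
    [0,2.2,0,-3.4,0,11.5,1],
    [0,3.2,0,-4.6,0,17.5,1],
    [0,4.3,0,-5.9,0,23.3,1],
    [0,5.2,0,-6.6,0,28,1],
    [0,5.9,0,-7.1,0,32.2,1],
    [0,6.7,0,-7.5,0,36.7,1],
    [0,7.5,0,-7.8,0,41.2,1],
    [0,8.9,0,-8,0,48.8,1],
    [0,10.2,0,-7.8,0,56.3,1],
    [0,10.2,0,-7.8,0,56.3,1],
    [0,10.2,0,-7.8,0,56.3,1],
  ],
)

```text
t: 11.5
tcp_pos: [0.47, -0.0066, 0.1004]
tool_rot: [0.986, -0.091, 0.14, 0.013]
force: [-2.6, -0.8, 7.3]
finger_gap: 0.004
gripper_force: 4.2
```

```bash
python3 ang.py
```

```text
t 11.5 [ 0.47 -0.01  0.1 ] F [-2.63 -0.82  7.25] [ 0.27 -0.05 -0.96]
theta from tip z 0.595
scene bar 84 theta 0.585 z at pivot 0.1298
wrist bar 2273 theta 0.583 z at pivot 0.1309
```

move_arm(
  rows=[
    [0,0.4,0,0,0,3,1],
    [0,0.8,0,0,0,6,1],
    [0,1.2,0,0.3,0,9,1],
    [0,1.2,0,0.3,0,9,1],
    [0,1.2,0,0.3,0,9,1],
  ],
)

```text
t: 12.02
tcp_pos: [0.4716, -0.0069, 0.0917]
tool_rot: [0.985, -0.091, 0.149, 0.013]
force: [-5.9, -3.2, 8.1]
finger_gap: -0.001
gripper_force: 4.9
```

```bash
python3 ang.py
```

```text
t 12.0167 [ 0.47 -0.01  0.09] F [-5.86 -3.17  8.09] [ 0.29 -0.05 -0.95]
theta from tip z 0.655
scene bar 80 theta 0.614 z at pivot 0.1274
wrist bar 1961 theta 0.638 z at pivot 0.1307
```

move_arm(
  rows=[
    [0,0,0,0,0,1,1],
    [0,0.2,0,0,0,1.5,1],
    [0,0.2,0,0,0,1.5,1],
    [0,0.2,0,0,0,1.5,1],
  ],
)

```text
t: 12.45
tcp_pos: [0.4718, -0.0069, 0.0904]
tool_rot: [0.984, -0.091, 0.151, 0.014]
force: [-5.6, -2.8, 8.9]
finger_gap: 0.003
gripper_force: 5.2
```

```bash
sed -i 's/precision=2/precision=4/' plan.py; python3 ang.py; python3 - <<'E'
import cv2
from h import *
a=load('/tmp/a_scene.npz')['img'];b=load('/tmp/a_wrist.npz')['img']
A=cv2.resize(a[140:240,265:355],None,fx=4,fy=4,interpolation=cv2.INTER_CUBIC);B=cv2.resize(b,None,fx=.65,fy=.65);B=np.vstack([B,np.zeros((140,416,3),np.uint8)])
cv2.imwrite('pics/p1.png',np.hstack([A,B])[:,:,::-1])
E
```

```text
t 12.45 [ 0.4718 -0.0069  0.0904] F [-5.6073 -2.7972  8.9017] [ 0.294 -0.054 -0.954]
theta from tip z 0.66
scene bar 82 theta 0.647 z at pivot 0.1298
wrist bar 1846 theta 0.646 z at pivot 0.1307
```

View pics/p1.png

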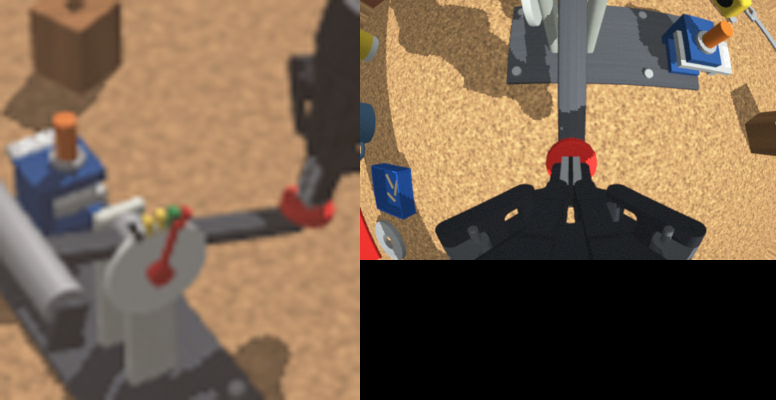

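The scene view shows the dial pointer in the region of the green and red marks, around crop (187,211), so I need to resolve it. I'll cast the marks and pointer onto the dial plane and compare angles.

```bash
cat > dial.py <<'E'
from plan import *
def dial(s,nm):
    W=cloud(s);P=L.inv().apply(W.reshape(-1,3)-O).reshape(400,640,3);h=cv2.cvtColor(s['img'],cv2.COLOR_RGB2HSV)
    box=np.zeros((400,640),bool);box[180:225,288:322]=1
    white=box&(h[...,1]<60)&(h[...,2]>90)&(abs(P[...,0])<.04)&(P[...,2]>.07)&(P[...,2]<.19)
    yd=np.percentile(P[...,1][white],80);print(nm,'disc y',yd.round(4))
    cols={'red':((h[...,0]<6)|(h[...,0]>172))&(h[...,1]>140),'yel':(h[...,0]>18)&(h[...,0]<34)&(h[...,1]>120),'grn':(h[...,0]>40)&(h[...,0]<85)&(h[...,1]>90)}
    for c,m in cols.items():
        v,u=np.nonzero(m&box); out=[]
        for a,b in zip(u,v):
            o,d=ray(s,a,b);o=L.inv().apply(o-O);d=L.inv().apply(d);p=o+d*(yd-o[1])/d[1]
            out.append((np.arctan2(p[2]-.125,p[0]),np.hypot(p[0],p[2]-.125),a,b))
        for r in sorted(out): print(c,'ang %.2f r %.3f px %d %d'%r,end=' | ')
        print()
E
python3 - <<'E'
from dial import *
dial(load('/tmp/s5.npz'),'rest');dial(load('/tmp/a_scene.npz'),'now')
E
```

```text
rest disc y 0.0321
red ang -3.01 r 0.007 px 306 206 | red ang -2.52 r 0.008 px 306 207 | red ang -2.40 r 0.005 px 305 207 | red ang -2.33 r 0.014 px 307 208 | red ang -2.22 r 0.011 px 306 208 | red ang -2.05 r 0.014 px 306 209 | red ang -2.02 r 0.008 px 305 208 | red ang -1.87 r 0.012 px 305 209 | red ang -1.79 r 0.015 px 305 210 | red ang -1.74 r 0.002 px 304 207 | red ang -1.61 r 0.006 px 304 208 | red ang -1.59 r 0.009 px 304 209 | red ang -1.58 r 0.013 px 304 210 | red ang -1.20 r 0.008 px 303 209 | red ang -0.92 r 0.005 px 303 208 | red ang -0.36 r 0.007 px 302 208 | red ang -0.00 r 0.003 px 303 207 | red ang 0.26 r 0.006 px 302 207 | red ang 0.94 r 0.005 px 303 206 | red ang 1.19 r 0.040 px 299 199 | red ang 1.21 r 0.034 px 300 200 | red ang 1.22 r 0.008 px 303 205 | red ang 1.24 r 0.018 px 302 203 | red ang 1.25 r 0.037 px 300 199 | red ang 1.71 r 0.002 px 304 206 | red ang 2.04 r 0.051 px 311 192 | red ang 2.08 r 0.047 px 311 193 | red ang 2.11 r 0.051 px 312 192 | red ang 2.12 r 0.044 px 311 194 | red ang 2.15 r 0.048 px 312 193 | red ang 2.94 r 0.004 px 305 206 | 
yel ang 1
[... 2456 characters left out ...]
 0.052 px 302 194 | yel ang 1.52 r 0.046 px 303 195 | yel ang 1.52 r 0.050 px 303 194 | yel ang 1.59 r 0.056 px 304 192 | yel ang 1.59 r 0.052 px 304 193 | yel ang 1.59 r 0.048 px 304 194 | yel ang 1.59 r 0.045 px 304 195 | yel ang 1.64 r 0.054 px 305 192 | yel ang 1.65 r 0.051 px 305 193 | yel ang 1.66 r 0.047 px 305 194 | yel ang 1.66 r 0.043 px 305 195 | yel ang 1.67 r 0.039 px 305 196 | yel ang 1.71 r 0.050 px 306 193 | yel ang 1.73 r 0.046 px 306 194 | 
grn ang 1.77 r 0.052 px 307 192 | grn ang 1.78 r 0.049 px 307 193 | grn ang 1.80 r 0.045 px 307 194 | grn ang 1.83 r 0.052 px 308 192 | grn ang 1.85 r 0.048 px 308 193 | grn ang 1.90 r 0.051 px 309 192 | grn ang 1.93 r 0.048 px 309 193 |
```

Corrected for parallax, the pointer reads about 1.88 rad on the dial. The green mark is at 1.85 and the red at 2.10, so it is at green, and the bar angle is about 0.65. I'll nudge 2 mm further to settle just on the step, watching the force.

move_arm(
  rows=[
    [0,0.1,0,0,0,0.7,1],
    [0,0.2,0,0,0,1.4,1],
    [0,0.3,0,0,0,2,1],
    [0,0.3,0,0,0,2,1],
    [0,0.3,0,0,0,2,1],
  ],
)

```text
t: 12.97
tcp_pos: [0.4723, -0.007, 0.0885]
tool_rot: [0.984, -0.091, 0.153, 0.014]
force: [-7.1, -3.2, 10.3]
finger_gap: 0.001
gripper_force: 5.7
```

```bash
python3 ang.py; python3 - <<'E'
from h import *
a=load('/tmp/a_wrist.npz');W=cloud(a);P=W.reshape(-1,3);d=np.hypot(P[:,0]-.5699,P[:,1]+.1775);h=cv2.cvtColor(a['img'],cv2.COLOR_RGB2HSV).reshape(-1,3)
k=(d<.02)&(h[:,0]<19)&(h[:,1]>170)&(P[:,2]>.075);print('pin handle z',k.sum(),np.percentile(P[k,2],[1,99]))
k=(d>.010)&(d<.0145)&(h[:,1]<80)&(P[:,2]>.06)&(P[:,2]<.1);print('collar',k.sum(),np.percentile(P[k,2],[5,50,95]))
k=(d>.017)&(d<.024)&(h[:,0]>100)&(h[:,1]>120)&(P[:,2]>.07);print('fork',k.sum(),np.percentile(P[k,2],[5,50,95]))
E
```

```text
t 12.9667 [ 0.4723 -0.007   0.0885] F [-7.1412 -3.2412 10.3456] [ 0.299 -0.055 -0.953]
theta from tip z 0.675
scene bar 83 theta 0.681 z at pivot 0.1316
wrist bar 1818 theta 0.659 z at pivot 0.1308
pin handle z 1121 [0.08547014 0.12015045]
collar 335 [0.07859963 0.08261949 0.08405359]
fork 935 [0.07232825 0.07529943 0.07640372]
```

```bash
python3 - <<'E'
from h import *
def chk(p,c,base):
    a=load(p);W=cloud(a);P=W.reshape(-1,3);P=P.copy();h=cv2.cvtColor(a['img'],cv2.COLOR_RGB2HSV).reshape(-1,3)
    d=np.hypot(P[:,0]-c[0],P[:,1]-c[1])
    o=(d<.022)&(h[:,0]<19)&(h[:,1]>165)&(h[:,2]>200)&(P[:,2]>.09);zt=P[o,2]
    b=(d>.018)&(d<.024)&(abs(P[:,2]-base)<.004)&(h[:,1]>90)
    k=(d>.009)&(d<.014)&(h[:,1]<70)&(P[:,2]>base+.002)&(P[:,2]<base+.012)
    cz=np.round(np.percentile(P[k,2],[10,50,90]),4) if k.sum() else None
    Q=P[k]; pl=np.linalg.lstsq(np.c_[Q[:,:2]-c,np.ones(len(Q))],Q[:,2],rcond=None)[0] if len(Q)>10 else 0
    print(p,'top',np.percentile(zt,[50,90,98]).round(4) if len(zt) else '', 'base',b.sum(),np.median(P[b,2]).round(4),'collar',k.sum(),cz,'plane',np.round(pl,4))
chk('/tmp/w1.npz',(.4363,-.3368),.070)
chk('/tmp/w5.npz',(.5699,-.1775),.075)
chk('/tmp/a_wrist.npz',(.5699,-.1775),.075)
chk('/tmp/s5.npz',(.5699,-.1775),.075);chk('/tmp/scene.npz',(.4363,-.3368),.070);chk('/tmp/a_scene.npz',(.5699,-.1775),.075)
E
```

```text
/tmp/w1.npz top [0.1124 0.1133 0.1138] base 840 0.0705 collar 253 [0.0755 0.0764 0.0774] plane [-0.0186 -0.0083  0.0764]
/tmp/w5.npz top [0.1191 0.1198 0.1204] base 544 0.0754 collar 187 [0.0816 0.0828 0.0838] plane [-0.0485 -0.019   0.0828]
/tmp/a_wrist.npz top [0.1189 0.1198 0.1203] base 835 0.0753 collar 308 [0.0802 0.0828 0.0837] plane [-0.0145 -0.0619  0.0828]
/tmp/s5.npz top [0.1168 0.1222 0.1228] base 35 0.0751 collar 20 [0.0786 0.0816 0.0845] plane [ 0.0031 -0.0732  0.082 ]
/tmp/scene.npz top [0.1112 0.1136 0.115 ] base 29 0.0696 collar 10 [0.0743 0.077  0.0791] plane 0
/tmp/a_scene.npz top [0.1185 0.1223 0.1229] base 29 0.0749 collar 20 [0.0785 0.0817 0.0846] plane [-0.0644 -0.1834  0.0826]
```

```bash
python3 - <<'E'
from h import *
from scipy.optimize import least_squares
def axis(p,c,z0,z1):
    a=load(p);P=cloud(a).reshape(-1,3);h=cv2.cvtColor(a['img'],cv2.COLOR_RGB2HSV).reshape(-1,3)
    k=(np.hypot(P[:,0]-c[0],P[:,1]-c[1])<.02)&(h[:,0]<19)&(h[:,1]>150)&(P[:,2]>z0)&(P[:,2]<z1);Q=P[k];zc=(z0+z1)/2
    f=lambda x:np.hypot(Q[:,0]-x[0]-x[2]*(Q[:,2]-zc),Q[:,1]-x[1]-x[3]*(Q[:,2]-zc))-.009
    r=least_squares(f,[*c,0,0],loss='soft_l1',f_scale=.0007).x;print(p,k.sum(),r.round(4))
axis('/tmp/w1.npz',(.4363,-.3368),.08,.110)
axis('/tmp/w5.npz',(.5699,-.1775),.088,.116)
axis('/tmp/a_wrist.npz',(.5699,-.1775),.088,.116)
axis('/tmp/a_scene.npz',(.5699,-.1775),.088,.116);axis('/tmp/scene.npz',(.4363,-.3368),.08,.110)
E
```

```text
/tmp/w1.npz 99 [ 0.4353 -0.3373  0.0013 -0.0096]
/tmp/w5.npz 83 [ 0.5685 -0.1777  0.0155 -0.0022]
/tmp/a_wrist.npz 706 [ 0.5688 -0.1778  0.009  -0.0073]
/tmp/a_scene.npz 31 [ 0.5662 -0.1797 -0.2016  0.0542]
/tmp/scene.npz 28 [ 0.439  -0.3393  0.0242  0.0172]
```

The pin is nearly upright, but its collar and top measure about 1.5 mm high, so it may not be quite flush. With 45 s left, I'll ease the pad up and press the handle top with shut fingertips, then press the pad again. The pressing height will also show whether the pin is seated.

move_arm(
  rows=[
    [0,-3,0,5,0,-16,1],
    [0,-6,0,10,0,-32,1],
    [0,-9,0,16,0,-50,1],
    [0,-12,0,24,0,-70,1],
    [0,-15,0,34,0,-92,1],
    [0,-17.4,0,44,0,-112,1],
    [0,-17.4,0,54,0,-140,1],
    [0,-17.4,0,54,0,-140,1],
    [0,-17.4,0,54,0,-140,1],
  ],
)

```text
t: 13.82
tcp_pos: [0.4835, -0.0091, 0.2401]
tool_rot: [0.996, -0.092, 0.006, 0.001]
force: [-0.4, 1.2, -1.2]
finger_gap: 0.002
gripper_force: 0.0
```

```bash
python3 - <<'E'
from plan import *
st=readout.sense();print(st['t'],st['tcp_pos'],st['force'],R.from_quat(st['tool_rot']).apply([0,0,1]))
print('above pin',tool([.569,-.1777,.135]))
E
```

```text
13.8167 [ 0.4835 -0.0091  0.2401] [-0.3992  1.2458 -1.1761] [ 0.0128 -0.0029 -0.9999]
above pin [113.4745 150.062  106.6337]
```

move_arm(
  rows=[
    [0,-0.7,0,28,38,0,1],
    [0,-0.7,0,56,75,0,1],
    [0,-0.7,0,85,113,0,1],
    [0,-0.7,0,114.5,150,0,1],
    [0,-0.7,0,114.5,150,0,1],
    [0,-0.7,0,114.5,150,0,1],
    [0,-0.7,0,114.5,150,40,1],
    [0,-0.7,0,114.5,150,80,1],
    [0,-0.7,0,114.5,150,107,1],
    [0,-0.7,0,114.5,150,115,1],
    [0,-0.7,0,114.5,150,115,1],
  ],
)

```text
t: 14.73
tcp_pos: [0.5652, -0.1751, 0.1207]
tool_rot: [0.996, -0.091, -0.006, -0.002]
force: [0.1, -0.3, -0.2]
finger_gap: -0.002
gripper_force: 0.0
```

move_arm(
  rows=[
    [0,0,0,0,0,3,1],
    [0,0,0,0,0,6,1],
    [0,0,0,0,0,9,1],
    [0,0,0,0,0,12,1],
    [0,0,0,0,0,14,1],
    [0,0,0,0,0,14,1],
  ],
)

```text
t: 15.23
tcp_pos: [0.5689, -0.1774, 0.1128]
tool_rot: [0.996, -0.091, -0.0, 0.001]
force: [-2.6, 1.1, 10.7]
finger_gap: 0.004
gripper_force: 5.3
```

move_arm(
  rows=[
    [0,0,0,0,0,1.5,1],
    [0,0,0,0,0,3,1],
    [0,0,0,0,0,3,1],
  ],
)

```text
t: 15.48
tcp_pos: [0.569, -0.1774, 0.1127]
tool_rot: [0.996, -0.091, 0.0, 0.001]
force: [-6.4, 2.4, 26.9]
finger_gap: 0.001
gripper_force: 13.1
```

The stop is hard: 27 N and no further movement. At this contact height, referenced to the stand, the collar is at 0.0745–0.075 m, so the pin is seated flush. Now back to the pad.

move_arm(
  rows=[
    [0,0,0,0,0,-20,1],
    [0,0,0,0,0,-55,1],
    [0,0,0,0,0,-95,1],
    [0,0,0,0,0,-132,1],
    [0,0,0,0,0,-132,1],
    [0,0,0,-28,-37,-132,1],
    [0,0,0,-56,-75,-132,1],
    [0,0,0,-85,-113,-132,1],
    [0,0,0,-114.5,-150,-132,1],
    [0,0,0,-114.5,-150,-132,1],
    [0,0,0,-114.5,-150,-132,1],
    [0,0,0,-114.5,-150,-132,1],
  ],
)

```text
t: 16.48
tcp_pos: [0.483, -0.0077, 0.2402]
tool_rot: [0.996, -0.09, -0.001, 0.0]
force: [-0.1, -1.0, 0.5]
finger_gap: 0.001
gripper_force: 0.0
```

```bash
python3 - <<'E'
from plan import *
st=readout.sense();print(st['t'],st['tcp_pos'],st['force'],R.from_quat(st['tool_rot']).apply([0,0,1]))
for th in(0,.22): 
    t=.31*th/.66;print(th,tool(padtop(th)+.004*L.apply([np.sin(t),0,-np.cos(t)])))
a=snap('wrist');P=cloud(a).reshape(-1,3);h=cv2.cvtColor(a['img'],cv2.COLOR_RGB2HSV).reshape(-1,3);d=np.hypot(P[:,0]-.569,P[:,1]+.1777)
o=(d<.022)&(h[:,0]<19)&(h[:,1]>150)&(P[:,2]>.09);b=(d>.018)&(d<.024)&(abs(P[:,2]-.075)<.004)&(h[:,1]>90)
print('pin top',o.sum(),np.percentile(P[o,2],[90,98]),'fork',np.median(P[b,2]))
E
```

```text
16.4833 [ 0.483  -0.0077  0.2402] [-0.062  -0.9931  0.4938] [-0.0017 -0.0001 -1.    ]
0 [ 0.6203  1.576  52.7533]
0.22 [-10.155    1.5526  83.9047]
pin top 386 [0.1181 0.1188] fork 0.07539997086835322
```

The pin top now reads about 1.5 mm lower, so the extra push was worthwhile. Pressing the pad again.

move_arm(
  rows=[
    [0,0,0,0.6,1.4,25,1],
    [0,0,0,0.6,1.4,42,1],
    [0,0,0,0.6,1.4,50,1],
    [0,1,0,-2,1.4,59,1],
    [0,2.7,0,-5,1.4,67,1],
    [0,4,0,-7.5,1.4,76,1],
    [0,6,0,-10,1.4,84,1],
    [0,6,0,-10,1.4,84,1],
  ],
)

```text
t: 17.2
tcp_pos: [0.4736, -0.0093, 0.1557]
tool_rot: [0.994, -0.092, 0.052, 0.005]
force: [-2.6, 1.0, 9.7]
finger_gap: -0.0
gripper_force: 4.4
```

move_arm(
  rows=[
    [0,1,0,-1.7,0,6,1],
    [0,2.2,0,-3.4,0,11.5,1],
    [0,3.2,0,-4.6,0,17.5,1],
    [0,4.3,0,-5.9,0,23.3,1],
    [0,5.2,0,-6.6,0,28,1],
    [0,5.9,0,-7.1,0,32.2,1],
    [0,6.7,0,-7.5,0,36.7,1],
    [0,7.5,0,-7.8,0,41.2,1],
    [0,8.9,0,-8,0,48.8,1],
    [0,10.2,0,-7.8,0,56.3,1],
    [0,10.2,0,-7.8,0,56.3,1],
    [0,10.2,0,-7.8,0,56.3,1],
  ],
)

```text
t: 18.2
tcp_pos: [0.4719, -0.0089, 0.0991]
tool_rot: [0.986, -0.091, 0.139, 0.013]
force: [-3.3, -1.7, 8.6]
finger_gap: 0.003
gripper_force: 4.1
```

```bash
python3 ang.py
```

```text
t 18.2 [ 0.4719 -0.0089  0.0991] F [-3.3089 -1.6698  8.6353] [ 0.272 -0.051 -0.961]
theta from tip z 0.605
scene bar 88 theta 0.6 z at pivot 0.13
wrist bar 2288 theta 0.593 z at pivot 0.1307
```

move_arm(
  rows=[
    [0,0.4,0,0,0,3,1],
    [0,0.8,0,0,0,6,1],
    [0,1.2,0,0.3,0,9,1],
    [0,1.5,0,0.3,0,11,1],
    [0,1.5,0,0.3,0,11,1],
    [0,1.5,0,0.3,0,11,1],
  ],
)

```text
t: 18.8
tcp_pos: [0.4741, -0.0093, 0.0887]
tool_rot: [0.984, -0.091, 0.151, 0.014]
force: [-7.5, -3.5, 11.0]
finger_gap: 0.003
gripper_force: 6.0
```

```bash
python3 ang.py; python3 - <<'E'
from dial import *
from h import *
import io,contextlib
b=io.StringIO()
with contextlib.redirect_stdout(b): dial(load('/tmp/a_scene.npz'),'now')
print([x for x in b.getvalue().split('\n')[1].split(' | ') if any(f' r 0.0{k}' in x for k in range(30,45))])
E
```

```text
t 18.8 [ 0.4741 -0.0093  0.0887] F [-7.5364 -3.4944 11.0156] [ 0.295 -0.055 -0.954]
theta from tip z 0.675
scene bar 78 theta 0.674 z at pivot 0.1308
wrist bar 2002 theta 0.66 z at pivot 0.1305
['red ang 1.93 r 0.037 px 308 196', 'red ang 1.97 r 0.034 px 308 197', 'red ang 1.99 r 0.041 px 309 195', 'red ang 2.02 r 0.030 px 308 198', 'red ang 2.03 r 0.037 px 309 196', 'red ang 2.07 r 0.041 px 310 195', 'red ang 2.08 r 0.034 px 309 197', 'red ang 2.11 r 0.044 px 311 194']
```

move_arm(
  rows=[
    [0,0,0,0,0,0,1],
    [0,0,0,0,0,0,1],
    [0,0,0,0,0,0,1],
    [0,0,0,0,0,0,1],
    [0,0,0,0,0,0,1],
    [0,0,0,0,0,0,1],
  ],
)

```text
t: 19.4
tcp_pos: [0.474, -0.0093, 0.0888]
tool_rot: [0.984, -0.091, 0.151, 0.014]
force: [-4.7, -3.8, 10.2]
finger_gap: -0.0
gripper_force: 6.0
```

```bash
python3 ang.py && python3 -c "
from station import order
print(order.sign_off())"
```

```text
t 19.4 [ 0.474  -0.0093  0.0888] F [-4.704  -3.8323 10.1767] [ 0.295 -0.055 -0.954]
theta from tip z 0.67
scene bar 78 theta 0.669 z at pivot 0.1304
wrist bar 2010 theta 0.659 z at pivot 0.1305
the job is handed in; nothing more can be done
None
```

I handed the job in at about 19 s with the pin pressed home in the fork and the pad held at the green third step (rocker about 0.66 rad); after a first press I had let the pad back up once to push the pin the last 1.5 mm or so, then pressed it again.

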